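# Hang the turner with an S-hook

## Robot

A 6-joint arm with a two-finger parallel gripper is mounted at the origin on a cart in front of the work surface, level with it; the furniture and walls round the work are solid. World frame = base frame: x ahead of the robot, y to its left, z up, the work surface at z = 0. Lengths are in mm, angles in rad, forces in N, time in s.
With the tool pointing down it reaches from about 375 to 825 mm from the base axis. Payload 5.5 kg.
Tool frame: the origin (TCP) lies on the centre line of the jaws, within the pads' length; the fingertips stand 22 mm ahead of it and the grasp point (between the pads) lies 3 mm ahead of it; z points along the fingers, y is the line along which they close (so a half turn about z gives the same grasp; the last joint's range is limited). The gripper opens to 85 mm and grips with 20 to 120 N. Pads are 22 mm wide; open, the fingers measure 114 mm over their backs; the gripper's body (76 mm by 85 mm) begins 54 mm behind the grasp point. The pads swing forward as they close: fully open they stand 13 mm farther back than shut.
Start: joints at [-1.26, 0.314, -0.047, 1.21, 0, 1.571], TCP at [183.489, -571.25, 253.299] pointing down, gripper open.
Joint ranges: [-2.67, 2.67], [-0.69, 1.73], [-1.03, 1.25], [-2.08, 2.16], [-1.42, 1.45], [-3.14, 3.14]. Speed limits (rad/s): [2.39, 2.39, 3.01, 3.14, 3.14, 3.14].

## Interface

Orientations are given as a unit quaternion [x, y, z, w].
In Python, from rig import env, fingers, solver, vision, finish_job, telemetry gives the robot as it stands. Calls block until the motion is done:
- env.movep(position, orientation): joint-space move of the TCP to a pose.
- env.servo_line(position, ori=None, velocity=150, threshold=None): straight line of the TCP; ori=None keeps the orientation; velocity is the mean speed in mm/s. With threshold (N) it stops when the force on the tool has changed by that much, and returns True; else False.
- env.set_joints(angles): joint-space move.
- fingers.release() and fingers.grasp(grip_force=None): open the fingers fully, or close them until they stop; grip_force is the grip in N (None keeps the last).
- env.pause(seconds).
- solver.inverse_kinematics(position, orientation): joint angles nearest the present ones, or None.
- vision.capture(name): name is "side" or "top"; returns (picture, depth): 384x512x3 uint8, red, green, blue; 384x512 float32, mm along the optical axis (not along the pixel's ray), 0 where there is no reading.
- vision.calibration(name): a dict with "intrinsics" (3x3 intrinsics, pixels), "distortion" ([k1, k2, p1, p2, k3] as OpenCV has them; the pictures are not rectified), "rvec" (rotation vector, rad) and "tvec" (3), from world to camera coordinates, as OpenCV has them. Camera axes: x right, y down, z forward; pixel columns grow to the right and rows downward; lengths in mm; the calibration is good to about 2 mm. A picture is of the moment at which its call begins. calibration takes no time and is no camera call.
A pose or a line that the arm cannot do raises env.IKError and nothing moves.
- finish_job(): hands the job in; it is judged then, once.
Readings, each from a call of its own:
- telemetry.get_clock(): time.
- telemetry.get_qpos(): joint angles.
- telemetry.get_joint_vel(): joint speeds.
- telemetry.get_effort(): joint torques, N m.
- telemetry.get_position(): TCP position.
- telemetry.get_tool_rot(): TCP orientation.
- telemetry.get_force(): force on the tool from outside, world axes, zero at the start.
- telemetry.get_ft_torque(): the same for the moment, N m.
- telemetry.get_grip_width(): opening from 0.0 (shut) to 1.0 (fully open).
- telemetry.get_finger_force(): force on a finger pad.
Only numpy, scipy, OpenCV 4.12 (cv2) and the standard library are available. Lean on these libraries where they do the work, as an engineer would, in place of code of your own. Each camera call takes 0.05 s, during which the arm holds its last target. There are 200 camera calls.

## Task

Take the S-hook with the red grip off the rail, pass its lower prong through the hole in the hanging tab of the turner that stands in the wooden stand, lift the turner out with the hook and hang hook and turner on the rail again. Feel for the hole gently, pressing the turner with clearly less than 12 N, and do not touch the turner with the gripper itself. Leave the timer and the bowl alone, and let everything hang still.

Things in the scene. Friction and masses are not known exactly. Their poses are not given: they have to be found in the camera images.
- rail: fixed steel rail stand: round bar 10 mm thick, 220 mm long along its y axis, its top 300 mm above the worktop; 12 mm posts at y = -110 and +110 mm, feet 100 x 40 x 8 mm, 18 mm balls on top. Origin on the worktop under the bar's middle, z up; its -x side faces the robot within 15 degrees
- hook: loose S-hook of 5 mm steel wire, 45 g, 115 mm high, flat in its own x-z plane. Starts hanging on the rail, axes along the rail's within 3 degrees. Origin: underside of the top bend, where it touches the bar's top. The bend is 24 mm wide inside; its free end is on the +x side, down to z = -16.5 mm: lifted 22 mm or more it clears the bar towards -x. Wire slants from (-14.5, -34) to (16, -96) mm (x, z)
- grip (a point): where to grasp the hook, from above, across its y: in its red plastic grip block, 12 mm thick (y), x from -42 to -12, z from -36 to -12 mm in the hook's frame; this point is at (-30, 0, -24) mm there, 30 mm in front of the bar. Axes as the hook's
- prong_tip (a point): centre of the round tip of the hook's lower prong, at (-23, 0, -93) mm in the hook's frame. The prong is straight, 5 mm thick, and rises 30 degrees towards -x: its centre line runs from (3, -108) to this tip (x, z, mm), 30 mm; at the low end it bends up into the slanting wire. Hung things rest on the prong
- stand: fixed wooden stand 70 x 120 mm, 55 mm high, with a slot 5 mm wide (x) and 86 mm long (y), its floor 10 mm above the worktop. Origin on the worktop under the slot's centre, z up, -x towards the robot within 15 degrees
- turner: loose turner, 0.1 to 0.17 kg: slotted steel blade 4 mm thick (x), 80 wide (y), 67 high; above it a black handle 12 mm thick, 30 wide, z = 78 to 112 mm. Stands blade down in the stand's slot and can lean 1.5 degrees either way. Origin: middle of the blade's lower edge; -x towards the robot, z up
- handle_top (a point): middle of the top of the turner's handle, z = 112 mm. From it rises an aluminium tab, 4 mm thick (x), 26 wide (y), with a through hole 12 wide, 10 high, midway across. The tab is pulled out by an unknown amount each time, NOT measured: the hole's centre is 18 to 42 mm above this point, the tab's end 12 mm above the hole's centre. It is stiff and does not slide by itself
- timer: kitchen timer, round, 65 mm wide, 46 mm high, white with red top, a bystander. Origin under its centre
- bowl: small grey bowl, 134 mm wide, 60 mm high, a bystander. Origin under its centre

How it is judged (in metres and radians):
On the way, in this order (a step that is already met when the one before it is completed fails the run):
1. the hook is taken off the rail by the gripper (distance of hook from where it was at the start of the episode above 0.06 m and contact force between the fingers and hook above 1 N), for 0.1 s.
2. the turner hangs on the held hook, lifted clear of the stand (distance of turner from where it was at the start of the episode above 0.045 m and height (world z) of turner above 0.055 m and contact force between the fingers and hook above 1 N and contact force between hook and turner above 0.3 N), for 0.2 s.
At the end, for the whole second after the job is handed in: The hook's top bend rests on the bar between the posts (within 15 mm sideways, 8 mm in height); the turner hangs on the hook, its blade over 20 mm above the worktop, within 0.4 rad of upright and 60 mm of the hook sideways; both slower than 0.08 m/s (x of hook in the frame of rail between -0.015 and 0.015 m and y of hook in the frame of rail between -0.1 and 0.1 m and z of hook in the frame of rail between 0.292 and 0.308 m and contact force between hook and rail above 0.5 N and contact force between hook and turner above 0.3 N and height (world z) of turner above 0.02 m and angle between turner's own z axis and vertical below 0.4 rad and horizontal distance between hook and turner below 0.06 m and linear speed of each of turner, hook below 0.08 m/s); the robot touches nothing.
It fails at once if the hook presses the turner with more than 12 N (contact force between hook and turner above 12 N).
It fails at once if the gripper or arm touches the turner (contact force between any of the arm, the fingers and turner above 0.5 N).
It fails at once if the turner is dropped or tipped over (angle between turner's own z axis and vertical above 0.9 rad).
It fails at once if the timer or the bowl is moved by more than 20 mm (distance of any of timer, bowl from where it was at the start of the episode above 0.02 m).
It also fails if it takes over 72 s, if anything falls off the work surface, if the arm or the gripper's body presses on something with over 40 N, if the wrist force passes 120 N, or if a joint passes its speed limit or range.

## Working session

There is one attempt and no reset: what is moved stays moved. The work goes in short steps, each a Python script; the robot and the scene stay as the last script left them, time stands still between calls to the robot, and variables do not carry over. Pictures are saved under pics/ and viewed, at most 10 in all, crops included, and the job is handed in when it is done.

```bash
ls; mkdir -p pics; cat > h.py <<'E'
import numpy as np, cv2, pickle
from rig import env, fingers, solver, vision, finish_job, telemetry as T
def cap(n,tag):
    p,d=vision.capture(n); pickle.dump((p,d),open(f'pics/{tag}.pkl','wb')); cv2.imwrite(f'pics/{tag}.png',p[:,:,::-1]); return p,d
def cam(n):
    c=vision.calibration(n); R=cv2.Rodrigues(np.array(c['rvec'],float))[0]
    return np.array(c['intrinsics'],float),np.array(c['distortion'],float),R,np.array(c['tvec'],float).ravel()
def cloud(n,d):
    K,D,R,t=cam(n); h,w=d.shape
    u,v=np.meshgrid(np.arange(w),np.arange(h))
    q=cv2.undistortPoints(np.stack([u,v],-1).reshape(-1,1,2).astype(float),K,D).reshape(h,w,2)
    P=np.dstack([q*d[...,None],d]); W=(P-t)@R; W[d<=0]=np.nan; return W
def proj(n,P):
    K,D,R,t=cam(n); return cv2.projectPoints(np.array(P,float).reshape(-1,1,3),R,t,K,D)[0].reshape(-1,2)
E
python3 - <<'E'
from h import *
for n in('side','top'):
    cap(n,n+'0'); K,D,R,t=cam(n); print(n,-R.T@t,R[2],K[0,0])
print(T.get_clock(),T.get_tool_rot())
E
cd pics; python3 -c "
import cv2
for n in('side0','top0'):
    cv2.imwrite(n+'b.png',cv2.resize(cv2.imread(n+'.png'),(800,600),interpolation=cv2.INTER_CUBIC))"
```

```text
pics
side [ 424.75951405 -530.47959414  696.99061081] [ 0.09967369  0.80561776 -0.58399074] 369.8445432632287
top [ 418.92892009  150.70303225 1304.12669345] [ 0.09761248 -0.01470554 -0.99511585] 423.6392688368776
0.1 [ 9.87948827e-01  1.54779064e-01 -1.22738903e-04 -7.36444239e-04]
```

View pics/side0b.png

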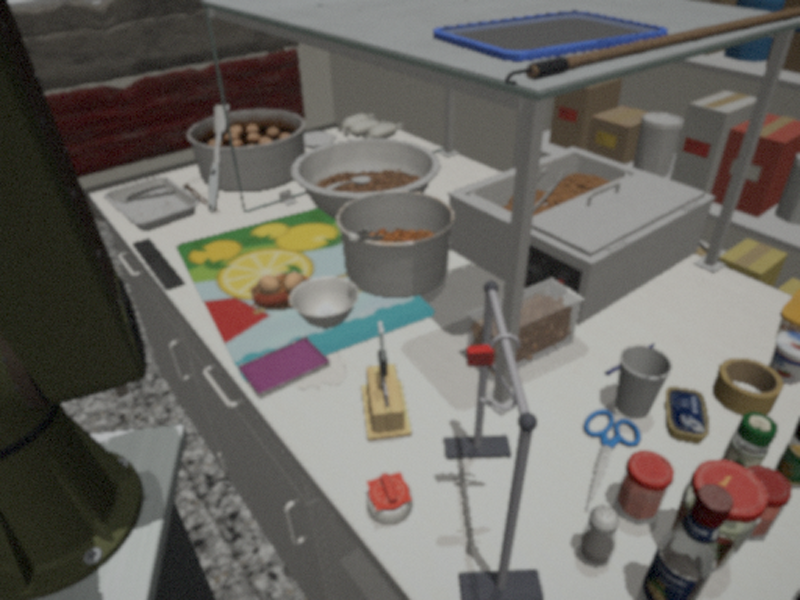

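View pics/top0b.png

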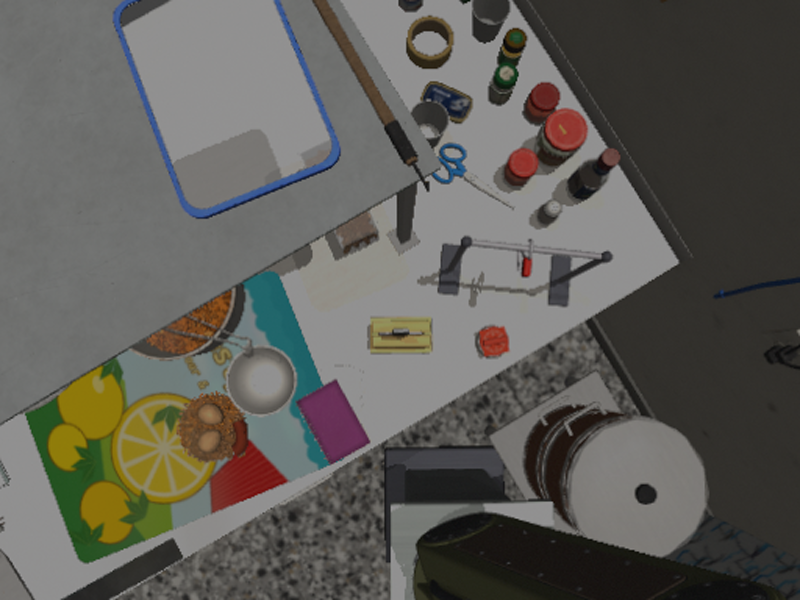

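The side view shows the rail with the red grip at (480,355), the stand at (385,410) with the turner's tab reaching up to (380,325), the timer at (390,495) and the bowl at (322,300). In the top view the rail balls are at (466,241) and (606,257), the red grip at (526,265) and the stand at (400,335).

```bash
python3 - <<'E'
from h import *
s=1.5625
p,d=pickle.load(open('pics/top0.pkl','rb')); W=cloud('top',d)
def reg(W,u0,u1,v0,v1,cond=None):
    a=W[int(v0/s):int(v1/s)+1,int(u0/s):int(u1/s)+1]; c=p[int(v0/s):int(v1/s)+1,int(u0/s):int(u1/s)+1].astype(int)
    return a.reshape(-1,3),c.reshape(-1,3)
a,c=reg(W,455,475,230,250); m=a[:,2]>290; print('ballL',a[m].mean(0),a[m].max(0),m.sum())
a,c=reg(W,596,618,247,268); m=a[:,2]>290; print('ballR',a[m].mean(0),a[m].max(0),m.sum())
a,c=reg(W,478,596,235,262); m=(a[:,2]>285)&(a[:,2]<315); q=a[m]; f=np.polyfit(q[:,1],q[:,0],1); print('bar',f,q[:,2].mean(),np.median(q[:,2]),m.sum())
a,c=reg(W,510,545,235,285); m=(c[:,0]>120)&(c[:,1]<70); print('red',a[m].round(0).tolist())
a,c=reg(W,360,440,305,365); m=(a[:,2]>48)&(a[:,2]<60); q=a[m][:,:2].astype(np.float32); print('stand',cv2.minAreaRect(q),a[m][:,2].mean())
m=(a[:,2]>70); print('turner\n',np.c_[a[m].round(0),c[m]].astype(int).tolist())
# side
p,d=pickle.load(open('pics/side0.pkl','rb')); W=cloud('side',d)
a,c=reg(W,350,420,310,450); m=(a[:,2]>48)&(a[:,2]<58)&(c[:,0]>c[:,2]+30); q=a[m][:,:2].astype(np.float32); print('stand side',cv2.minAreaRect(q),a[m][:,2].mean())
m=(a[:,2]>85)&(a[:,2]<180)&(a[:,0]<560); print('turner side\n',np.c_[a[m].round(0),c[m]].astype(int).tolist())
a,c=reg(W,462,500,338,372); m=(c[:,0]>110)&(c[:,1]<70); print('red side',np.nanmedian(a[m],0),np.nanmin(a[m],0),np.nanmax(a[m],0))
im=cv2.imread('pics/side0.png'); A=cv2.resize(im[195:285,225:295],(466,600),interpolation=cv2.INTER_CUBIC); B=cv2.resize(im[175:295,295:345],(250,600),interpolation=cv2.INTER_CUBIC)
cv2.imwrite('pics/crop1.png',np.hstack([A,B]))
E
```

```text
ballL [608.39393485  34.96647772 304.14753277] [618.62703819  44.99741481 311.52170968] 55
ballR [ 585.66202994 -177.09140719  303.99059144] [ 593.35060684 -162.65507334  310.00406669] 61
bar [1.06982659e-01 6.04469194e+02] 300.75239352029774 301.0840936069925 346
red [[584.0, -57.0, 286.0], [583.0, -59.0, 290.0], [581.0, -56.0, 289.0], [581.0, -58.0, 291.0], [580.0, -60.0, 294.0], [581.0, -64.0, 288.0], [578.0, -56.0, 289.0], [578.0, -58.0, 290.0], [579.0, -61.0, 288.0], [579.0, -64.0, 287.0], [576.0, -56.0, 289.0], [576.0, -58.0, 290.0], [576.0, -61.0, 288.0], [576.0, -63.0, 290.0], [573.0, -56.0, 291.0], [573.0, -58.0, 292.0], [573.0, -61.0, 289.0], [574.0, -64.0, 289.0], [572.0, -57.0, 284.0], [571.0, -59.0, 288.0], [571.0, -62.0, 286.0], [571.0, -63.0, 290.0], [569.0, -56.0, 290.0], [569.0, -59.0, 288.0], [568.0, -61.0, 290.0], [567.0, -56.0, 286.0], [566.0, -58.0, 288.0], [566.0, -60.0, 291.0], [564.0, -56.0, 287.0], [564.0, -59.0, 287.0], [564.0, -61.0, 289.0], [561.0, -56.0, 290.0], [561.0, -58.0, 289.0], [561.0, -61.0, 288.0]]
stand ((479.70587158203125, 135.4888153076172), 
[... 6007 characters left out ...]
, 121, 104, 57, 52, 47], [477, 121, 104, 44, 42, 42], [479, 122, 102, 58, 55, 48], [481, 121, 103, 102, 91, 68], [472, 125, 97, 87, 78, 60], [474, 121, 100, 58, 55, 48], [477, 121, 100, 44, 47, 42], [479, 121, 100, 59, 54, 49], [481, 120, 100, 101, 89, 69], [472, 121, 98, 87, 78, 60], [474, 123, 96, 64, 60, 54], [476, 121, 97, 52, 52, 46], [479, 122, 96, 66, 59, 48], [482, 124, 93, 105, 93, 69], [472, 122, 94, 95, 86, 67], [474, 121, 94, 68, 63, 54], [476, 121, 94, 67, 65, 56], [479, 120, 95, 88, 80, 64], [481, 121, 93, 129, 114, 85], [474, 120, 91, 80, 74, 66]]
red side [568.87157736 -63.43066115 286.34426927] [555.123661   -67.73792594  58.48097849] [652.21484784 210.82992824 288.77642554]
```

View pics/crop1.png

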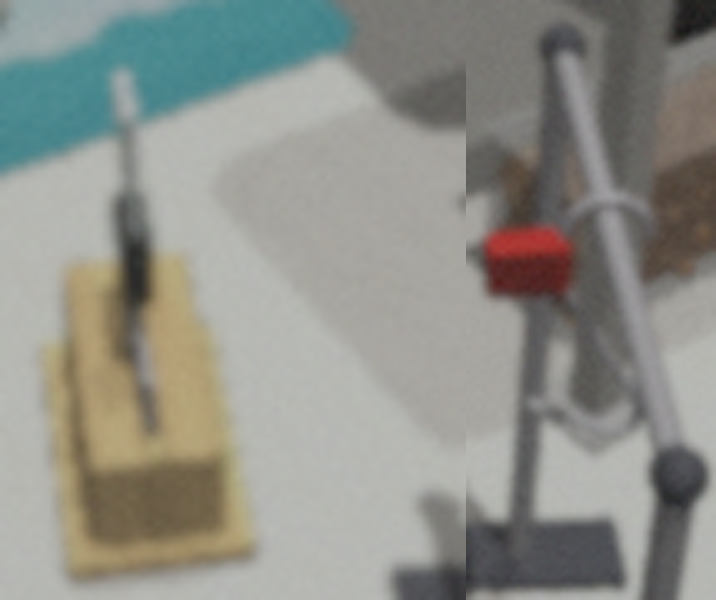

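```bash
cat >> h.py <<'E'
from scipy.spatial.transform import Rotation as Ro
def pose(hook,yaw,pitch=0.,flip=0):
    """TCP pose for hook-origin position; pitch>0 lowers the prong tip (flattens it)"""
    R=Ro.from_euler('z',yaw)*Ro.from_euler('y',-pitch)
    p=np.array(hook,float)+R.apply([-30,0,-21])
    return p,(R*Ro.from_euler('x',np.pi)*Ro.from_euler('z',np.pi*flip)).as_quat()
def hk(pt,hook,yaw,pitch=0.):
    return np.array(hook,float)+(Ro.from_euler('z',yaw)*Ro.from_euler('y',-pitch)).apply(pt)
TIP=np.array([-23,0,-93.])
E
python3 - <<'E'
from h import *
p,d=pickle.load(open('pics/top0.pkl','rb')); W=cloud('top',d)
for u,v in[(420,170),(330,210),(200,290),(100,350),(435,160)]: print(u,v,W[int(v/1.5625),int(u/1.5625)].round())
print(Ro.from_quat(T.get_tool_rot()).as_matrix().round(2).tolist(), T.get_force())
p,d=pickle.load(open('pics/side0.pkl','rb')); W=cloud('side',d)
q=W[175:295,300:345].reshape(-1,3); q=q[(q[:,2]>292)&(q[:,2]<306)&(q[:,0]>570)&(q[:,0]<620)&(q[:,1]<30)&(q[:,1]>-160)]
print('bar side',np.polyfit(q[:,1],q[:,0],1),len(q),np.median(q[:,2]),np.percentile(q[:,2],90))
yaw=-.1066
for y in(-60,):
  for fl in(0,1):
    for pt in(0,.35):
        for H in([598,y,300],[598,y,380],[520,136,256],[520,136,330]):
            try: j=solver.inverse_kinematics(*pose(H,yaw if H[1]<0 else 0,pt,fl)); print(fl,pt,H,None if j is None else np.round(j,2))
            except Exception as e: print(fl,pt,H,e)
E
```

```text
420 170 [659. 118. 520.]
330 210 [608. 225. 523.]
200 290 [513. 382. 518.]
100 350 [441. 501. 521.]
435 160 [671.  98. 519.]
[[0.95, 0.31, -0.0], [0.31, -0.95, 0.0], [-0.0, -0.0, -1.0]] [ 0.00436722 -0.12870615 -0.33110154]
bar side [1.11946870e-01 6.01635842e+02] 498 299.25368782924966 300.86485532369943
0 0 [598, -60, 300] [-0.1   0.25 -0.07  1.25  0.   -3.13]
0 0 [598, -60, 380] [-0.1   0.24  0.09  1.42  0.   -3.13]
0 0 [520, 136, 256] [ 0.27  0.15 -0.3   1.12  0.   -2.87]
0 0 [520, 136, 330] [ 0.27  0.12 -0.16  1.29  0.   -2.87]
0 0.35 [598, -60, 300] [-0.1  -0.   -0.45  0.78 -0.   -3.13]
0 0.35 [598, -60, 380] [-0.1  -0.03 -0.29  0.96 -0.   -3.13]
0 0.35 [520, 136, 256] [ 0.33 -0.09 -0.63  0.7  -0.11 -2.83]
0 0.35 [520, 136, 330] [ 0.33 -0.13 -0.49  0.88 -0.11 -2.83]
1 0 [598, -60, 300] [-0.1   0.25 -0.07  1.25  0.    0.01]
1 0 [598, -60, 380] [-0.1   0.24  0.09  1.42  0.    0.01]
1 0 [520, 136, 256] [ 0.27  0.15 -0.3   1.12  0.    0.27]
1 0 [520, 136, 330] [ 0.27  0.12 -0.16  1.29  0.    0.27]
1 0.35 [598, -60, 300] [-0.1  -0.   -0.45  0.78 -0.    0.01]
1 0.35 [598, -60, 380] [-0.1  -0.03 -0.29  0.96 -0.    0.01]
1 0.35 [520, 136, 256] [ 0.33 -0.09 -0.63  0.7  -0.11  0.31]
1 0.35 [520, 136, 330] [ 0.33 -0.13 -0.49  0.88 -0.11  0.31]
```

```bash
python3 - <<'E'
from h import *
yaw=-.109; H=np.array([596.2,-63,300.])
x=T.get_position(); env.servo_line([x[0],x[1],400],velocity=250)
p,o=pose(H+[0,0,110],yaw,0,1); env.movep(p,o)
p,o=pose(H,yaw,0,1); env.servo_line(p,velocity=120,threshold=5)
print(T.get_clock(),T.get_position(),p)
s,_=cap('side','s1'); cv2.imwrite('pics/s1c.png',cv2.resize(s[140:310,240:400,::-1],(564,600),interpolation=cv2.INTER_CUBIC))
E
```

```text
4.1833 [566.86483384 -59.85349622 279.87997396] [566.37803862 -59.7364713  279.        ]
```

View pics/s1c.png

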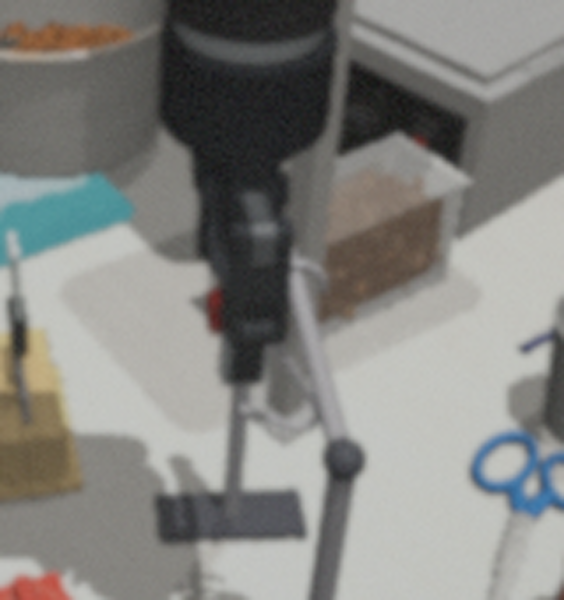

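The fingers straddle the red block (at 215,310 in the crop), so I close and take the hook off.

```bash
python3 - <<'E'
from h import *
yaw=-.109; H=np.array([596.2,-63,300.])
fingers.grasp(60); print('grip',T.get_grip_width()*85,T.get_finger_force(),T.get_position())
p,o=pose(H+[0,0,42],yaw,0,1); env.servo_line(p,velocity=100)
print(T.get_force())
p,o=pose(H+[-75,0,50],yaw,0,1); env.servo_line(p,velocity=150)
def ht(tip,pt): return np.array(tip)-Ro.from_euler('y',-pt).apply(TIP)
p,o=pose(ht([505,136.2,240],.35),0,.35,1); env.movep(p,o)
p,o=pose(ht([505,136.2,162],.35),0,.35,1); env.servo_line(p,velocity=100,threshold=4)
env.pause(.3)
print(T.get_clock(),T.get_position()-p,T.get_force(),T.get_finger_force())
s,_=cap('side','s2'); t,_=cap('top','t2')
A=cv2.resize(s[150:270,200:300,::-1],(500,600),interpolation=cv2.INTER_CUBIC)
B=cv2.resize(t[165:245,220:290,::-1],(300,343),interpolation=cv2.INTER_CUBIC); B=cv2.copyMakeBorder(B,0,257,0,0,cv2.BORDER_CONSTANT)
cv2.imwrite('pics/c2.png',np.hstack([A,B]))
h=ht([505,136.2,162],.35)
print(proj('side',[hk(q,h,0,.35) for q in(TIP,[3,0,-108],[16,0,-96])]))
E
```

```text
grip 10.768461434123521 61.89151167869568 [566.39463633 -59.66132003 279.07024516]
[-4.79933009  0.02118523 -0.70472528]
8.1583 [0.25198001 0.134426   0.4963166 ] [-0.22206618  0.70416     0.32208161] 61.80389642715454
[[255.39438042 212.48702156]
 [267.98313815 212.92666434]
 [271.42686645 207.24857185]]
```

View pics/c2.png

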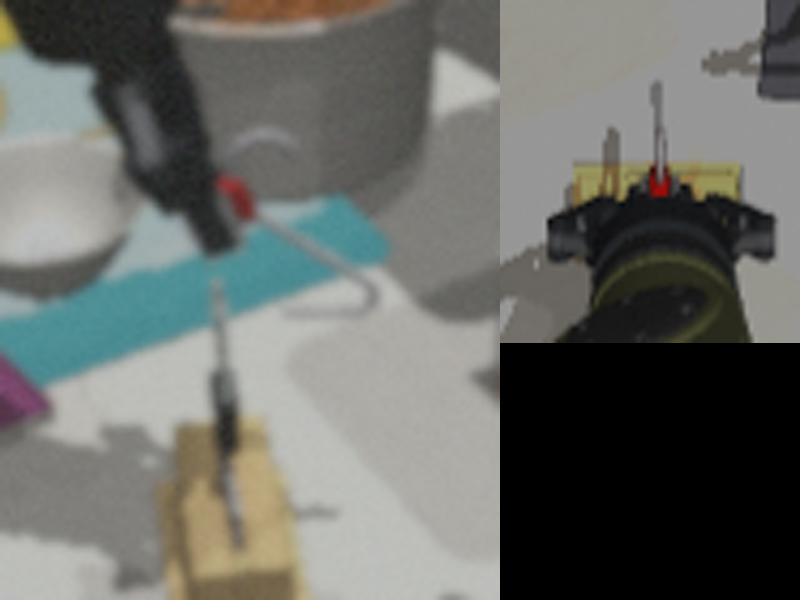

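The crop shows the prong tip at about (285,311), level and in front of the tab, whose end is at (217,278). In the top view the hook wire lies at column 657. I'll check the y and z offsets numerically.

```bash
python3 - <<'E'
from h import *
t0,d0=pickle.load(open('pics/top0.pkl','rb')); t2,d2=pickle.load(open('pics/t2.pkl','rb')); s2,ds=pickle.load(open('pics/s2.pkl','rb')); s0,_=pickle.load(open('pics/side0.pkl','rb'))
h=np.array([505,136.2,162])-Ro.from_euler('y',-.35).apply(TIP)
print('top pred',proj('top',[hk(q,h,0,.35) for q in([0,0,2.5],[12,0,0],[14,0,-12],[-20,0,-12],[16,0,-96])]))
W=cloud('top',d2); m=(W[...,2]>170)&(W[...,0]>520); m[:, :240]=0; m[:,275:]=0
vs,us=np.where(m); print([(v,us[vs==v].min(),us[vs==v].max(),W[v,us[vs==v],1].mean().round(1),W[v,us[vs==v],0].mean().round(),W[v,us[vs==v],2].mean().round()) for v in np.unique(vs) if v>180])
print('tab corners top',proj('top',[[478.5,123,176],[478.5,149,176]]))
print(t0[209:214,240:272].mean(2).round().astype(int))
print('side tab',proj('side',[[478.5,123,176],[478.5,149,176],[478.5,123,170],[478.5,149,170]]))
print(s2[202:216,238:250].mean(2).round().astype(int)); print('tip',s2[208:217,250:272].mean(2).round().astype(int))
E
```

```text
top pred [[257.16453536 204.19365297]
 [257.12931975 199.24317626]
 [257.05173764 197.20374568]
 [257.10682599 210.25341475]
 [256.57074704 188.39433659]]
[(np.int64(184), np.int64(256), np.int64(256), np.float64(137.6), np.float64(555.0), np.float64(171.0)), (np.int64(185), np.int64(256), np.int64(257), np.float64(136.4), np.float64(551.0), np.float64(179.0)), (np.int64(186), np.int64(256), np.int64(257), np.float64(136.4), np.float64(548.0), np.float64(179.0)), (np.int64(187), np.int64(256), np.int64(257), np.float64(136.5), np.float64(545.0), np.float64(181.0)), (np.int64(188), np.int64(256), np.int64(257), np.float64(136.6), np.float64(542.0), np.float64(186.0)), (np.int64(189), np.int64(256), np.int64(257), np.float64(136.6), np.float64(540.0), np.float64(186.0)), (np.int64(190), np.int64(256), np.int64(257), np.float64(136.6), np.float64(537.0), np.float64(188.0)), (np.int64(191), np.int64(256), np.int64(257), np.float64(136.7), np.float64(534.0), np.float64(193.0)), (np.int64(192), np.int64(256), np.int64(257), np.float64(136.8), np.float64(531.0), np.float64(196.0)), (np.int6
[... 1923 characters left out ...]
3 181 183 186 185 187 187 186
  186 185 186 182]
 [124 127 136 144 151 157 163 169 172 175 178 180 181 181 181 181 183 180
  179 179 176 177]
 [137 147 157 168 175 173 171 170 171 171 170 169 172 171 172 172 173 171
  166 165 166 161]
 [159 170 177 181 185 183 173 167 162 162 162 162 163 164 163 163 162 162
  157 154 155 152]
 [178 182 185 189 187 184 178 170 169 168 164 165 164 166 167 165 166 164
  162 159 157 155]
 [187 187 187 188 188 187 184 182 181 180 178 180 179 180 179 178 176 175
  173 170 167 165]
 [188 189 189 188 188 188 187 188 188 188 185 188 186 185 184 182 180 175
  170 171 172 168]
 [188 188 188 188 189 188 188 187 189 188 186 186 184 181 182 176 175 172
  170 168 168 170]]
```

```bash
cat >> h.py <<'E'
PT=.35
def go(tip,v,th=None,pt=PT,yaw=0.):
    h=np.array(tip,float)-(Ro.from_euler('z',yaw)*Ro.from_euler('y',-pt)).apply(TIP)
    p,o=pose(h,yaw,pt,1); p[2]-=.4; r=env.servo_line(p,ori=o,velocity=v,threshold=th)
    print(r,'err',(T.get_position()-p).round(2),'F',np.round(T.get_force(),2),'t',T.get_clock()); return r
def onaxis(x,y=136.8,z=163.7,x0=478.5): return [x,y,z+(x0-x)*np.tan(np.pi/6-PT)]
E
python3 - <<'E'
from h import *
go(onaxis(505),40,4); env.pause(.3); print(T.get_force())
if not go(onaxis(457),15,2.5):pass
s,_=cap('side','s3')
cv2.imwrite('pics/s3c.png',cv2.resize(s[170:250,210:290,::-1],(600,600),interpolation=cv2.INTER_CUBIC))
E
```

```text
False err [-0.29 -0.04 -0.44] F [-0.16 -0.03 -0.4 ] t 8.5083
[ 0.03947178  0.58297818 -0.43155633]
False err [ 0.02 -0.   -0.01] F [-0.34  0.32 -0.66] t 12.2083
```

View pics/s3c.png

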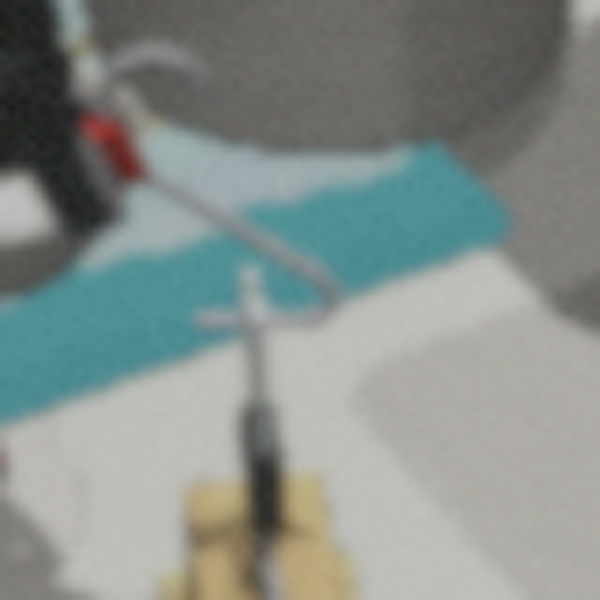

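The prong runs through the tab from (330,310) to its tip at (200,318). Next I lift a little, level the hook, then lift out.

```bash
python3 - <<'E'
from h import *
C=TIP+21*np.array([.866,0,-.5])
def goc(c,pt,yaw,v,th=None):
    h=np.array(c,float)-(Ro.from_euler('z',yaw)*Ro.from_euler('y',-pt)).apply(C)
    p,o=pose(h,yaw,pt,1); r=env.servo_line(p,ori=o,velocity=v,threshold=th)
    print(r,'err',(T.get_position()-p).round(1),'F',np.round(T.get_force(),2),'t',T.get_clock()); return h
tip=np.array(onaxis(457)); c=tip+Ro.from_euler('y',-PT).apply(C-TIP); print(c)
goc(c+[0,0,4],PT,0,10,4)
goc(c+[0,0,6],.17,0,20,4)
goc(c+[0,0,8],0,0,20,4)
h=goc(c+[0,0,50],0,0,25,5)
h=goc(c+[0,0,90],0,0,50); print(h)
env.pause(.3); print(T.get_force(),T.get_finger_force())
s,_=cap('side','s4')
cv2.imwrite('pics/s4c.png',cv2.resize(s[110:270,180:320,::-1],(525,600),interpolation=cv2.INTER_CUBIC))
E
```

```text
[477.68385913 136.8        163.84285087]
False err [-0.1 -0.  -0.1] F [ 0.17  0.59 -2.4 ] t 12.85
False err [-0.3 -0.1 -0.3] F [ 0.17 -0.08 -2.34] t 13.8333
False err [-0.3 -0.  -0.1] F [-0.8   0.01 -1.49] t 14.7583
False err [-0.1 -0.  -0.1] F [-0.15  0.49 -1.44] t 16.5917
False err [-0.1 -0.  -0.3] F [ 1.05 -0.52 -1.69] t 17.5417
[482.49785913 136.8        357.34285087]
[-0.19779327  0.26358103 -1.62302204] 61.533164978027344
```

View pics/s4c.png

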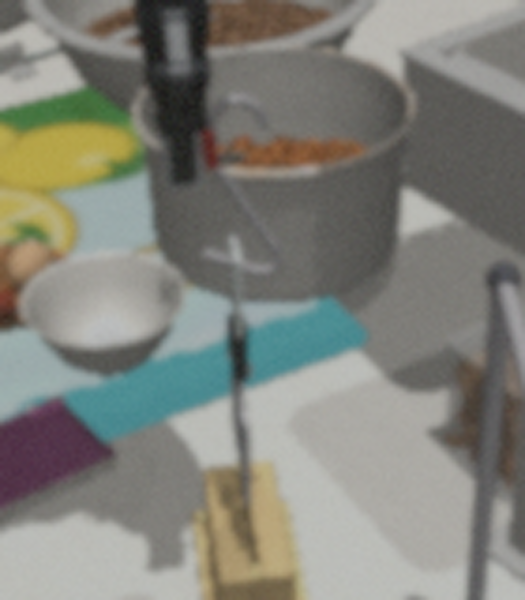

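The turner hangs on the prong clear of the stand: tab at (237,250), blade above the slot. On to the rail, entering at 26 mm lift.

```bash
python3 - <<'E'
from h import *
yaw=-.109; H=np.array([596.2,-63,300.])
def g(off,v,th=None):
    p,o=pose(H+np.r_[Ro.from_euler('z',yaw).apply([off[0],0,0])[:2],off[2]],yaw,0,1)
    r=env.servo_line(p,ori=o,velocity=v,threshold=th)
    print(r,'err',(T.get_position()-p).round(1),'F',np.round(T.get_force(),2),'t',T.get_clock()); return r
g([-80,0,57],70); g([-55,0,26],50); env.pause(.8)
print(T.get_force())
r=g([0,0,26],20,3.5)
s,_=cap('side','s5')
cv2.imwrite('pics/s5c.png',cv2.resize(s[150:310,260:400,::-1],(525,600),interpolation=cv2.INTER_CUBIC))
E
```

```text
False err [-0.   0.2  0. ] F [ 0.14  0.66 -0.84] t 20.7667
False err [-0.  -0.   0.2] F [-0.39 -0.46 -1.9 ] t 21.7167
[ 0.1631626  -0.4463344  -1.25238378]
False err [-0.  0.  0.] F [-0.2  -0.12 -1.11] t 25.4167
```

View pics/s5c.png

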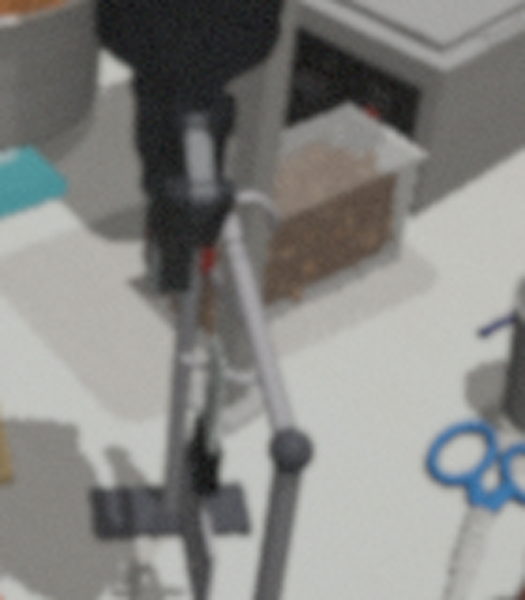

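The top bend, around (255,200), straddles the bar, and the turner hangs below at (205,450). Now I lower it until contact.

```bash
python3 - <<'E'
from h import *
yaw=-.109; H=np.array([596.2,-63,300.])
def g(z,v,th=None):
    p,o=pose(H+[0,0,z],yaw,0,1); r=env.servo_line(p,ori=o,velocity=v,threshold=th)
    print(r,'err',(T.get_position()-p).round(1),T.get_position().round(1),'F',np.round(T.get_force(),2),'t',T.get_clock()); return r
g(4,20,4)
r=g(-1.5,5,2.5); env.pause(.8); print(T.get_force())
s,_=cap('side','s6')
cv2.imwrite('pics/s6c.png',cv2.resize(s[150:310,260:400,::-1],(525,600),interpolation=cv2.INTER_CUBIC))
E
```

```text
False err [ 0.1 -0.   0.2] [566.5 -59.7 283.2] F [ 0.49 -1.46 -2.39] t 26.7167
True err [ 0.1 -0.   1.4] [566.4 -59.8 278.9] F [-0.11 -1.16  3.2 ] t 27.5
[0.89819035 0.26130016 5.87989071]
```

View pics/s6c.png

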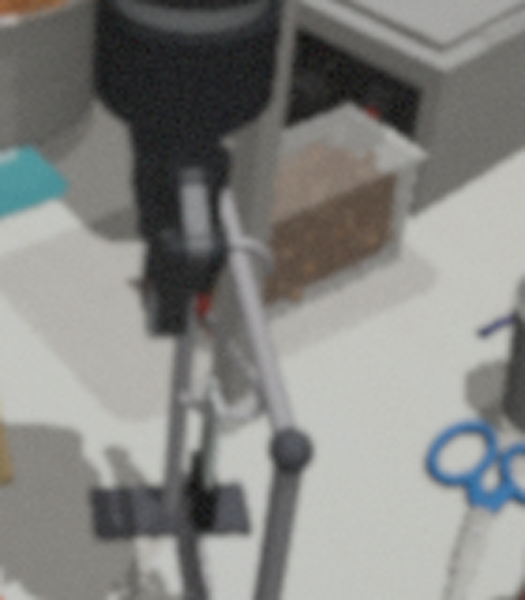

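It touched at the same height as when first grasped, with the bend over the bar at (250,245). I ease off and release.

```bash
python3 - <<'E'
from h import *
p=T.get_position(); env.servo_line([p[0],p[1],278.9],velocity=5); print(T.get_force())
fingers.release(); env.pause(.3)
p=T.get_position(); env.servo_line([p[0],p[1],p[2]+140],velocity=70); p=T.get_position()
env.servo_line([p[0]-120,p[1],p[2]+20],velocity=150); env.pause(2)
s,d1=cap('side','s7'); env.pause(.6); s2,d2=cap('side','s8'); print(np.abs(s[200:300,290:340].astype(int)-s2[200:300,290:340]).mean(),np.abs(s[200:300,420:500].astype(int)-s2[200:300,420:500]).mean(),T.get_clock())
cv2.imwrite('pics/s8c.png',cv2.resize(s2[150:310,260:400,::-1],(525,600),interpolation=cv2.INTER_CUBIC))
E
```

```text
[-0.10298356  0.19829383  4.63073697]
1.6633333333333333 1.5644166666666666 35.575
```

View pics/s8c.png

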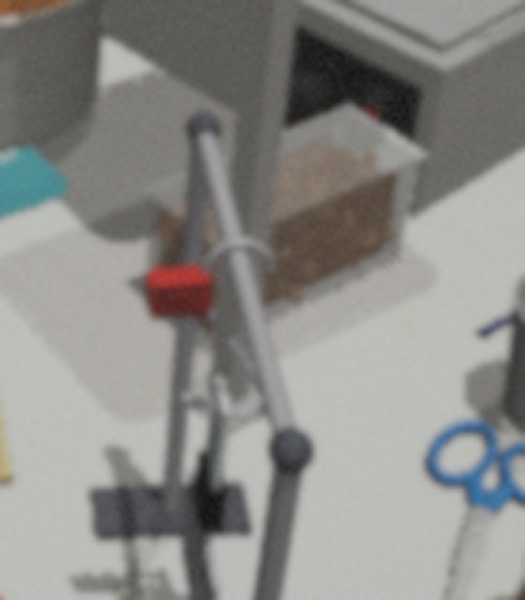

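The hook hangs on the bar at (240,250) with the turner on its prong. It is still, since the two frames differ only by noise.

```bash
python3 -c "
from h import *
env.pause(1); print(finish_job())"
```

```text
the job is handed in; nothing more can be done
None
```

The job is handed in: hook and turner hang still on the rail, nothing the robot felt while feeding in the prong or lifting came near 12 N, and the arm is clear; no verdict was returned.

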